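# Load a rack bin into the van cradle

## Task

Take the wider parts bin, the one with the pipe tees, out of the bench rack: lift its front, tip it back over the retaining lip and ease it out without wrenching the rack or spilling the tees. Set it down level in the open front of the van cradle, then slide it in under the hold-down lip, without ramming it, until it is fully home and both spring catches have clicked in behind its back plate. Let go of it there and leave everything else where it is.

Things in the scene. Friction and masses are not known exactly. Their poses are not given: they have to be found in the camera images.
- bin_center (a point): Centre (40 mm above the underside) of the wider blue open-topped parts bin, in either bay of the rack. x points from its front to its back, z up. 152 long, 80 high at the back, body 99 wide, sides 3 thick, about 0.15 kg empty. Its upright back plate is 118 wide (wider than the body), 4 thick, outer face at x = 75 mm; the rear bottom edge is its heel.
- bin_rim (a point): Middle of the front rim of the same bin (same axes; 75 ahead of the centre, 22 above it). The front wall is 4 thick, 62 high and leans outward at the top by 5 degrees: outer face 72 ahead of the centre at the underside, 77 at the rim. Pinch it here firmly, 16 deep, sloped like the wall, one finger inside: the bin droops or swings if held lightly or moved fast. The 7 mm label lip is look only.
- tee1_center (a point): Centre of a black iron pipe tee lying in the wider bin, 58 mm across, 28 mm high, about 0.08 kg; loose.
- tee2_center (a point): Centre of the second such tee in the same bin.
- spare_center (a point): Centre (40 mm above its underside) of the narrower blue bin in the other bay of the rack: same length and heights, 70 wide, back plate no wider than its body. To be left alone.
- rack: Grey steel bench rack, bolted down, 266 wide, two bays each 127 wide, bay centres 66 mm left and right (y) of the origin. Origin at the underside, x from front to back, z up. Floor top at z = 4, back rail (34 high, open above) at x = 93. Partition and ends 36 high in front, 97 at the back. A bin stands with its centre at x about 0 to 4.
- rack_lip (a point): Top of the rack's front retaining lip, at its middle (axes as the rack): the lip runs across both bays, 20 mm above the floor (z = 24), from x = -80.5 to -76.5. To clear it, a bin is tipped back 10 to 11 degrees about its heel, then drawn 65 mm to the front, tipping up to 17 degrees so that its underside rides over the lip, and then lifted.
- rack_shelf (a point): Middle of the front edge of the shelf over the rear of the bays (axes as the rack): x = 25, underside z = 97, top 100, with stock on it up to 118. It leaves only 13 mm above a bin's rear rim, so that a bin cannot be lifted straight over the lip.
- cradle: Aluminium van cradle for a bin, bolted down, 160 wide, x from -140 to 79, open in front and above. Origin at the underside, x from its open front to its back stop, z up. Floor top z = 4. Back stop 40 high at x = 75; above it a hold-down lip (x 55 to 79, underside z = 88). Guides 34 high, flared tops to z = 45: 107 apart at x = -130 to -55 (bin's sides), 125 apart at x = -46 to 22 (back plate).
- cradle_entry (a point): Where the bin's centre is when it is set straight down in the open front of the cradle, standing on its floor (axes as the cradle): 55 mm short of home.
- cradle_home (a point): Where the bin's centre is when it is fully home, standing on the cradle's floor against the back stop (axes as the cradle).
- catch_left (a joint): Leaf-spring catch at the cradle's left (+y) side, 44 long, z = 8 to 34, on an upright pin at x = 24.5, y = 64.5. Its bent end stands 5 mm in the way of the back plate, is pushed outward (0.1 to 0.25 rad) as it passes and springs back to 0 behind it in the last 3 mm before the stop. Both catches with the bin's friction take 8 to 20 N of push; push low on the bin.
- catch_right (a joint): The same catch at the right (-y) side, mirrored.
- tin_center (a point): Centre of a tin, 84 diameter, 115 high, standing on the bench: bystander.
- spanner: Steel spanner 200 long lying on the bench: bystander.
Mind the look-alikes: they are no part of the job. Leave any red or yellow look-alike of the part that bears tee2_center alone. What is shaped like the part that bears bin_center but pink is not meant.

How it is judged (in metres and radians):
On the way, in this order (a step that is already met when the one before it is completed fails the run):
1. the bin has been lifted out of the rack ((z of bin_center in the frame of rack above 0.1 m or horizontal distance between bin_center and rack above 0.19 m)), for 0.05 s.
2. the bin, standing level in the cradle, pushes both catches aside (value of joint each of catch_left, catch_right above 0.04 rad and angle between bin_center's own z axis and vertical below 0.12 rad and horizontal distance between bin_center and cradle_home below 0.035 m and z of bin_center in the frame of cradle_home below 0.012 m), for 0.02 s.
At the end, for the whole second after the job is handed in: The wider bin stands level (within 0.05 rad) on the cradle floor (within 4 mm in height), its centre not more than 5 mm short of home and within 8 mm of it, both catches sprung in again (below 0.03 rad), and both tees still inside the bin (x of bin_center in the frame of cradle_home above -0.005 m and horizontal distance between bin_center and cradle_home below 0.008 m and z of bin_center in the frame of cradle_home between -0.004 and 0.004 m and angle between bin_center's own z axis and vertical below 0.05 rad and value of joint each of catch_left, catch_right below 0.03 rad and distance between each of tee1_center, tee2_center and bin_center below 0.08 m and z of each of tee1_center, tee2_center in the frame of bin_center below 0.03 m); the robot touches nothing.
It fails at once if a tee leaves the bin (distance between any of tee1_center, tee2_center and bin_center above 0.11 m).
It fails at once if the rack is wrenched (more than 70 N on it) (contact force between rack and anything else above 70 N).
It fails at once if the cradle is rammed (more than 80 N on it) (contact force between cradle and anything else above 80 N).
It fails at once if the narrower bin is moved by more than 15 mm (distance of spare_center from where it was at the start of the episode above 0.015 m).
It fails at once if the tin or the spanner is moved by more than 30 mm (distance of any of tin_center, spanner from where it was at the start of the episode above 0.03 m).
It also fails if it takes over 58 s, if anything falls off the work surface, if the arm or the gripper's body presses on something with over 40 N, if the wrist force passes 120 N, or if a joint passes its speed limit or range.

## Robot

A 6-joint arm with a two-finger parallel gripper is mounted at the origin on the work surface. World frame = base frame: x ahead of the robot, y to its left, z up, the work surface at z = 0. Lengths are in mm, angles in rad, forces in N, time in s.
With the tool pointing down it reaches from about 425 to 950 mm from the base axis. Payload 14.7 kg.
Tool frame: the origin (TCP) lies on the centre line of the jaws, within the pads' length; the fingertips stand 8 mm ahead of it and the grasp point (between the pads) lies 11 mm behind it; z points along the fingers, y is the line along which they close (so a half turn about z gives the same grasp; the last joint's range is limited). The gripper opens to 85 mm and grips with 20 to 120 N. Pads are 22 mm wide; open, the fingers measure 114 mm over their backs; the gripper's body (76 mm by 85 mm) begins 54 mm behind the grasp point. The pads swing forward as they close: fully open they stand 13 mm farther back than shut.
Start: joints at [-1.22, 0.48, 1.596, -0, 1.065, -0.047], TCP at [251.819, -599.232, 239.297] pointing down, gripper open.
Joint ranges: [-2.75, 2.75], [-0.82, 2.05], [0.23, 2.67], [-1.56, 4.7], [0.09, 2.69], [-2.92, 2.92]. Speed limits (rad/s): [1.89, 1.89, 2.39, 3.01, 3.01, 3.01].

## Interface

Orientations are given as a unit quaternion [x, y, z, w].
In Python, from cell import ctrl gives the robot as it stands.
- The arm moves only by the shell command python3 -m creep 'ROWS' [OPENING]. ROWS is a JSON object of lists of equal length, an entry for each row: "xyz": the shift along the tool's x, y, z in units of 120 mm (1.0 is 120 mm), a list of three; "delta_rot": the turn, a rotation vector about the tool's x, y, z in units of 360 degrees (1.0 is 360 degrees), a list of three. In form: {"xyz": [[x, y, z], ...], "delta_rot": [[rx, ry, rz], ...]}. A call has 1 to 8 rows; each row is the pose to reach, as a shift and turn from the pose commanded when the call began, along the tool's axes at that moment, turning the shorter way round; what a row does not reach only later rows make up. A row lasts 1/12 s, in which the tool goes at most 41.7 mm and 7.16 degrees, less where a joint would pass 70% of its speed; a pose out of reach is approached as far as the arm can. A call with a number of a shift or a turn outside -1 to 1 is refused whole. A call with a gripper value outside its range is refused whole. OPENING is the gripper command: -1 is fully open, 1 is shut, values between are in proportion, set as the call begins (- or left out, the last holds). The fingers move at their own pace and stop on an object; the grip force is fixed at half the most. Time passes only in rows, so rows that repeat a pose let the fingers close. It gives the time, the measured TCP pose, the force, the opening and the grip force at its end, in the units of the state.
- ctrl.state(): the state, without advancing time (a new reading comes with each control period).
- ctrl.read_camera(name): name is "scene" or "top"; returns the picture (400x640x3 uint8, red, green, blue); there is no depth.
- ctrl.calibration(name): a dict with "fx", "fy", "cx", "cy" (pixels), "world_from_camera" (4x4, takes a point from camera to world coordinates). Camera axes: x right, y down, z forward; pixel columns grow to the right and rows downward; lengths in mm; the calibration is good to about 2 mm. A picture is of the moment at which its call begins. calibration takes no time and is no camera call.
- ctrl.close_job(): hands the job in; it is judged then, once.
The state is a dict: "time_s": time; "joint_positions": joint angles; "joint_vel": joint speeds; "joint_efforts": joint torques, N m; "position": TCP position; "tool_rot": TCP orientation; "ft_force": force on the tool from outside, world axes, zero at the start; "ft_torque": the same for the moment, N m; "gripper_width": finger opening in mm; "finger_force": force on a finger pad.
Only numpy, scipy, OpenCV 4.12 (cv2) and the standard library are available. Lean on these libraries where they do the work, as an engineer would, in place of code of your own. Each camera call takes 0.05 s, during which the arm holds its last target. There are 200 camera calls.

## Working session

There is one attempt and no reset: what is moved stays moved. The work goes in short steps, Python scripts to look and compute and a shell command to move; the robot and the scene stay as the last step left them, time stands still between calls to the robot, and variables do not carry over. Pictures are saved under pics/ and viewed, at most 10 in all, crops included, and the job is handed in when it is done.

```bash
mkdir -p pics; ls
python3 - <<'E'
from cell import ctrl
import cv2,numpy as np
for n in("scene","top"):
    im=ctrl.read_camera(n);cv2.imwrite(f"pics/{n}0.png",im[:,:,::-1])
    c=ctrl.calibration(n);print(n,c['fx'],c['fy'],c['cx'],c['cy']);print(np.round(c['world_from_camera'],3).tolist())
print(ctrl.state())
E
```

```text
pics
scene 468.04874798167583 468.04874798167583 313.1781572202772 196.99116022395896
[[0.644, 0.643, -0.415, 1146.166], [0.765, -0.534, 0.359, -428.502], [0.01, -0.549, -0.836, 1154.027], [0.0, 0.0, 0.0, 1.0]]
top 491.6222372887022 491.6222372887022 317.48004789022355 200.38756468461486
[[-0.006, -0.999, 0.035, 568.667], [-1.0, 0.005, -0.009, 13.365], [0.008, -0.035, -0.999, 1503.577], [0.0, 0.0, 0.0, 1.0]]
{'time_s': 0.1, 'joint_positions': array([-1.21961146e+00,  4.80759109e-01,  1.59675440e+00, -1.50184850e-05,
        1.06510905e+00, -4.65825339e-02]), 'joint_vel': array([-0.00117129, -0.00108356, -0.00056612, -0.00037705,  0.00068374,
       -0.00086504]), 'joint_efforts': array([ 8.79254658e-04, -9.52255726e+01, -4.31040144e+01, -1.71821744e-04,
        5.22281232e-03, -1.62119943e-05]), 'position': array([ 251.69663934, -598.93301234,  238.76410946]), 'tool_rot': array([ 9.80286892e-01,  1.97578704e-01, -8.46164623e-05, -5.07994924e-04]), 'ft_force': array([ 0.32183375,  1.00466337, -0.23207088]), 'ft_torque': array([-0.03652494, -0.01037449,  0.00383962]), 'finger_force': 0.0, 'gripper_width': 85.7550956967251}
```

View pics/scene0.png

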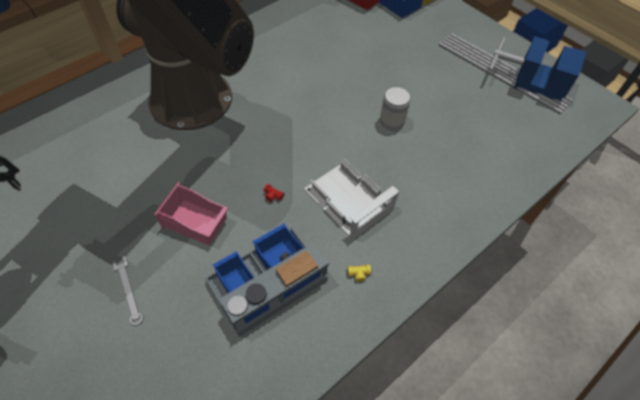

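View pics/top0.png

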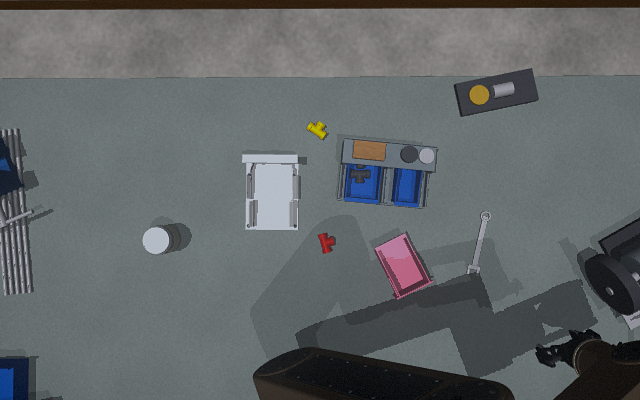

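The top view shows the rack near (387,173), with the wider bin in its left bay at (363,182), and the cradle near (272,195). Both open toward the robot. The tin is at (157,240) and the spanner at (480,243). Next I'll enlarge the top view.

Run:
```python
import cv2,numpy as np
a=cv2.imread("pics/top0.png")[120:245,235:445]
b=cv2.resize(a,None,fx=3.8,fy=3.8,interpolation=cv2.INTER_CUBIC)
for x in range(240,445,20): cv2.putText(b,str(x),(int((x-235)*3.8),10),0,.35,(0,255,255));cv2.line(b,(int((x-235+.5)*3.8),12),(int((x-235+.5)*3.8),18),(0,255,255))
for y in range(130,245,10): cv2.putText(b,str(y),(0,int((y-120)*3.8)+4),0,.35,(0,255,255));cv2.line(b,(25,int((y-120+.5)*3.8)),(32,int((y-120+.5)*3.8)),(0,255,255))
cv2.imwrite("pics/topc.png",b)
```

```text
(no output)
```

View pics/topc.png

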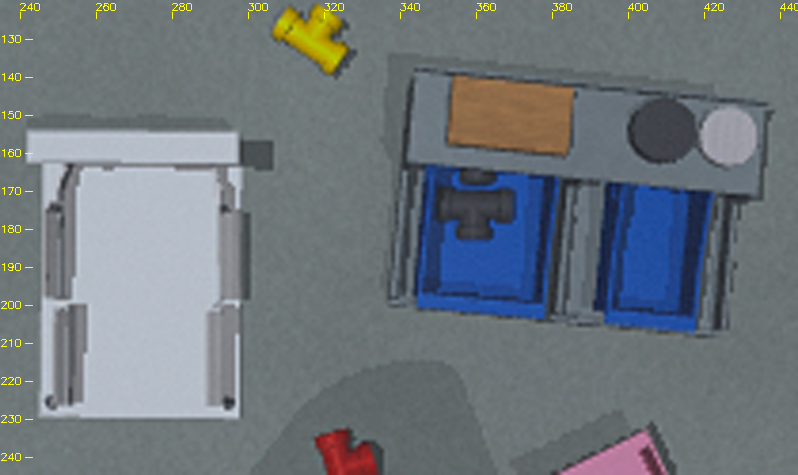

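The crop is clear. Rack shelf front corners are at crop (408,162) and (764,197), and the bin's front rim runs from (416,308) to (545,318). The cradle's front floor corners are at (40,417) and (239,417), and its hold-down lip's front edge runs from (27,162) to (239,162). From these I'll compute the poses.

```bash
cat > h.py <<'E'
import numpy as np
from cell import ctrl
from scipy.optimize import least_squares
from scipy.spatial.transform import Rotation as R
def proj(n,P):
    c=ctrl.calibration(n);T=np.linalg.inv(c['world_from_camera']);p=T[:3,:3]@np.asarray(P).T+T[:3,3:]
    return np.c_[c['fx']*p[0]/p[2]+c['cx'],c['fy']*p[1]/p[2]+c['cy']]
def w(p,P):
    c,s=np.cos(p[2]),np.sin(p[2]);P=np.asarray(P,float)
    return np.c_[p[0]+c*P[:,0]-s*P[:,1],p[1]+s*P[:,0]+c*P[:,1],P[:,2]]
def fit(P,px,p0,n="top"):
    r=least_squares(lambda p:(proj(n,w(p,P))-px).ravel(),p0,x_scale=[100,100,.1]);return r.x,r.fun.reshape(-1,2)
E
python3 - <<'E'
from h import *
C=lambda l:np.array(l)/3.8+[235,120]-.5
r,e=fit([[25,133,100],[25,-133,100],[-80.5,133,24],[-80.5,-133,24]],C([[408,162],[762,197],[390,306],[722,331]]),[600,-120,0]);print("rack",r,e.round(1).tolist())
c,e=fit([[-140,80,4],[-140,-80,4],[55,80,92],[55,-80,92],[79,80,92],[79,-80,92]],C([[40,417],[239,417],[27,162],[239,162],[27,130],[239,130]]),[600,100,0]);print("cradle",c,e.round(1).tolist())
for xf in(-77,-84):
  b,e=fit([[xf,49.5,66],[xf,-49.5,66]],C([[416,307],[545,317]]),[600,-60,-.1]);print("bin",b,e.round(1).tolist())
b,e=fit([[-73,46.5,66],[-73,-46.5,66]],C([[419,296],[546,303]]),[600,-60,-.1]);print("bin inner",b)
print("bin center bay",w(r,[[0,66,44],[4,66,44]]))
E
```

```text
rack [ 6.89212339e+02 -1.99314571e+02 -9.64701547e-02] [[0.0, -0.0], [-0.8, -0.8], [0.2, -0.3], [0.6, 1.1]]
cradle [ 6.73847275e+02  1.39601692e+02 -1.07741299e-02] [[0.1, -0.2], [0.3, 0.1], [-0.0, -0.2], [-0.2, 0.1], [0.0, -0.1], [-0.2, 0.2]]
bin [ 6.91200769e+02 -1.32669962e+02 -8.27147941e-02] [[0.1, 0.0], [-0.1, -0.0]]
bin [ 6.98176837e+02 -1.33248305e+02 -8.27147935e-02] [[0.1, 0.0], [-0.1, -0.0]]
bin inner [ 6.96958497e+02 -1.32348500e+02 -6.05174685e-02]
bin center bay [[ 695.569498   -133.62144725   44.        ]
 [ 699.55089944 -134.00672962   44.        ]]
```

Run:
```python
import cv2,numpy as np
a=cv2.imread("pics/scene0.png")[150:335,195:410]
s=3.7
b=cv2.resize(a[:160],None,fx=s,fy=s,interpolation=cv2.INTER_CUBIC)
for x in range(200,410,20): cv2.putText(b,str(x),(int((x-195)*s),10),0,.35,(0,255,255))
for y in range(160,310,10): cv2.putText(b,str(y),(0,int((y-150)*s)+4),0,.35,(0,255,255))
cv2.imwrite("pics/scc.png",b)
```

```text
(no output)
```

View pics/scc.png

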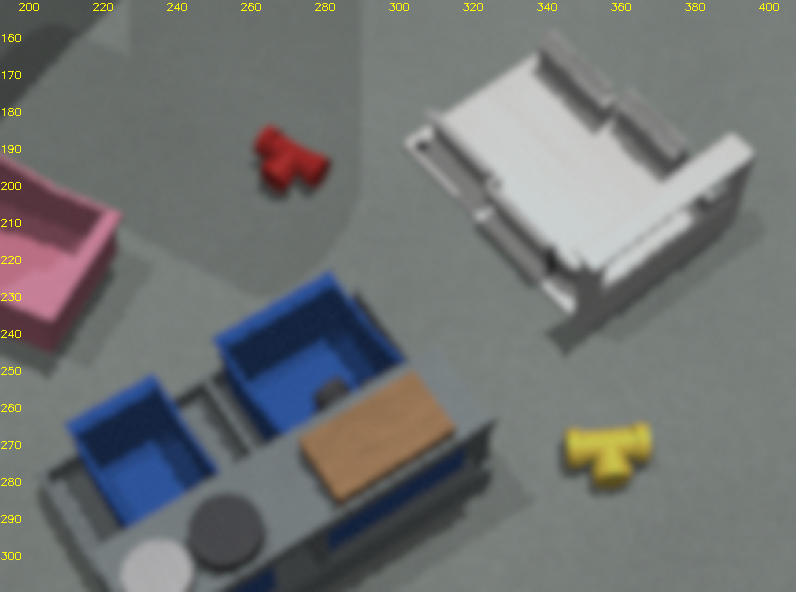

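The scene crop agrees: the wide bin's front rim runs from crop (216,340) to (330,273), and the tee is well back in the bin. I'll fit the bin jointly in both views and work out the approach.

```bash
cat >> h.py <<'E'
def tool(yaw,lean):  # lean: tool z = down, tilted by lean deg toward bin +x
    a=np.radians(lean);B=R.from_euler('z',yaw)
    z=np.array([np.sin(a),0,-np.cos(a)]);x=np.array([0,1,0.]);y=np.cross(z,x)
    return B*R.from_matrix(np.c_[x,y,z])
def grip(c,yaw,pitch,depth,up=0):
    "bin centre c, pitch = tipped back deg; TCP when tips are depth below rim"
    B=R.from_euler('z',yaw);P=R.from_euler('y',pitch,degrees=True)
    T=tool(yaw,5-pitch);p=np.asarray(c)+(B*P).apply([-75,0,22])+T.apply([0,0,depth-8-up])
    return p,T
def rows(targets,base=None):
    s=ctrl.state();p0,T0=base or (s['position'],R.from_quat(s['tool_rot']))
    xyz=[];rv=[]
    for p,T in targets:
        xyz.append((T0.inv().apply(p-p0)/120).round(3).tolist());rv.append(((T0.inv()*T).as_rotvec()/(2*np.pi)).round(4).tolist())
    print(s['time_s'],len(xyz),'{"xyz":',xyz,', "delta_rot":',rv,'}')
E
python3 - <<'E'
from h import *
pt=np.array([[416,307],[545,317]])/3.8+[235,120]-.5; ps=np.array([[216,341],[330,273]])/3.7+[195,150]-.5
for xf in(-77,-84):
  M=[[xf,49.5,66],[xf,-49.5,66]]
  f=lambda p:np.r_[(proj("top",w(p,M))-pt).ravel(),(proj("scene",w(p,M))-ps).ravel()]
  r=least_squares(f,[697,-133,-.09],x_scale=[100,100,.1]);print(xf,r.x,r.fun.round(1))
c=[697.5,-133,44]
p,T=grip(c,-.088,0,18,60);print(p)
s=ctrl.state();rows([(s['position'],T)]);rows([(p,T)],(s['position'],T))
E
```

```text
-77 [611.80705247 -47.75010225   1.60593658] [ 17.2  18.2 -18.3 -18.2   3.3 -21.7  -3.9  21.2]
-84 [611.56113227 -40.75442211   1.60593645] [ 17.2  18.2 -18.3 -18.2   3.3 -21.7  -3.9  21.2]
[ 618.44928797 -126.02552459  115.8097349 ]
0.1 1 {"xyz": [[0.0, 0.0, 0.0]] , "delta_rot": [[-0.0126, 0.0074, -0.1726]] }
0.1 1 {"xyz": [[4.194, 2.599, 1.256]] , "delta_rot": [[0.0, 0.0, 0.0]] }
```

```bash
python3 - <<'E'
from h import *
pt=np.array([[416,307],[545,317]])/3.8+[235,120]-.5; ps=np.array([[330,273],[216,341]])/3.7+[195,150]-.5
for xf in(-77,-84):
  M=[[xf,49.5,66],[xf,-49.5,66]]
  f=lambda p:np.r_[(proj("top",w(p,M))-pt).ravel(),(proj("scene",w(p,M))-ps).ravel()]
  r=least_squares(f,[697,-133,-.09],x_scale=[100,100,.1]);print(xf,r.x,r.fun.round(1))
E
python3 -m creep '{"xyz":[[0,0,0],[0,0,0],[0,0,0],[0,0,0],[0,0,0],[0,0,0],[0,0,0],[0,0,0]],"delta_rot":[[-0.0126,0.0074,-0.1726],[-0.0126,0.0074,-0.1726],[-0.0126,0.0074,-0.1726],[-0.0126,0.0074,-0.1726],[-0.0126,0.0074,-0.1726],[-0.0126,0.0074,-0.1726],[-0.0126,0.0074,-0.1726],[-0.0126,0.0074,-0.1726]]}' -0.2
python3 -m creep '{"xyz":[[0.3,0.19,0],[0.6,0.38,0],[0.9,0.57,0]],"delta_rot":[[0,0,0],[0,0,0],[0,0,0]]}'
python3 - <<'E'
from h import *
p,T=grip([697.5,-133,44],-.088,0,18,60)
rows([(p,T)])
E
```

```text
-77 [ 6.92274176e+02 -1.31156434e+02 -8.04475399e-02] [-0.3 -0.3 -0.6 -0.4 -0.1 -0.3 -0.9  0.2]
-84 [ 6.99251537e+02 -1.31718959e+02 -8.04475366e-02] [-0.3 -0.3 -0.6 -0.4 -0.1 -0.3 -0.9  0.2]
time_s: 0.77
position: [251.7, -599.0, 239.0]
tool_rot: [0.764, 0.644, 0.027, 0.03]
ft_force: [0.9, -0.8, -0.6]
gripper_width: 50.9
finger_force: 0.0
time_s: 1.02
position: [336.0, -505.9, 244.5]
tool_rot: [0.766, 0.641, 0.027, 0.03]
ft_force: [0.6, 0.1, -0.3]
gripper_width: 51.2
finger_force: 0.0
1.0167 1 {"xyz": [[3.528, 1.664, 1.222]] , "delta_rot": [[-0.0011, 0.0007, -0.0143]] }
```

```bash
python3 -m creep '{"xyz":[[0.3,0.14,0],[0.6,0.28,0],[0.9,0.42,0]],"delta_rot":[[-0.001,0.001,-0.014],[-0.001,0.001,-0.014],[-0.001,0.001,-0.014]]}'
python3 -m creep '{"xyz":[[0.3,0.14,0],[0.6,0.28,0],[0.9,0.42,0]],"delta_rot":[[0,0,0],[0,0,0],[0,0,0]]}'
python3 -m creep '{"xyz":[[0.3,0.14,0],[0.6,0.28,0],[0.9,0.42,0]],"delta_rot":[[0,0,0],[0,0,0],[0,0,0]]}'
python3 -m creep '{"xyz":[[0.25,0.1,0.2],[0.5,0.2,0.4],[0.7,0.2,0.6],[0.7,0.2,0.6]],"delta_rot":[[0,0,0],[0,0,0],[0,0,0],[0,0,0]]}'
python3 - <<'E'
from h import *
p,T=grip([698,-132.5,44],-.086,0,18,60)
rows([(p,T)])
import cv2
a=ctrl.read_camera("top")[120:245,235:445,::-1];cv2.imwrite("pics/t1.png",cv2.resize(a,None,fx=3.8,fy=3.8,interpolation=cv2.INTER_CUBIC))
E
```

```text
time_s: 1.27
position: [404.9, -407.7, 249.2]
tool_rot: [0.737, 0.675, 0.03, 0.031]
ft_force: [1.5, -0.7, -0.5]
gripper_width: 51.1
finger_force: 0.0
time_s: 1.52
position: [464.2, -304.4, 253.8]
tool_rot: [0.737, 0.675, 0.03, 0.032]
ft_force: [1.5, 0.0, -0.5]
gripper_width: 51.1
finger_force: 0.0
time_s: 1.77
position: [523.7, -201.1, 258.4]
tool_rot: [0.737, 0.675, 0.03, 0.032]
ft_force: [1.2, -1.3, 0.3]
gripper_width: 51.0
finger_force: 0.0
time_s: 2.1
position: [559.0, -117.4, 184.6]
tool_rot: [0.736, 0.676, 0.029, 0.029]
ft_force: [-2.7, 0.9, -1.4]
gripper_width: 51.4
finger_force: 0.0
2.1 1 {"xyz": [[-0.029, 0.455, 0.612]] , "delta_rot": [[-0.001, -0.0006, 0.0001]] }
```

```bash
python3 -m creep '{"xyz":[[-0.01,0.2,0.2],[-0.03,0.4,0.4],[-0.03,0.455,0.61],[-0.03,0.455,0.61],[-0.03,0.455,0.61]],"delta_rot":[[-0.001,0,0],[-0.001,0,0],[-0.001,-0.0006,0],[-0.001,-0.0006,0],[-0.001,-0.0006,0]]}'
python3 -m creep '{"xyz":[[0,0,0.15],[0,0,0.3],[0,0,0.4],[0,0,0.5],[0,0,0.5],[0,0,0.5]],"delta_rot":[[0,0,0],[0,0,0],[0,0,0],[0,0,0],[0,0,0],[0,0,0]]}'
python3 - <<'E'
from h import *
p,T=grip([698,-132.5,44],-.086,0,18)
rows([(p,T)])
import cv2
a=ctrl.read_camera("scene")[150:310,195:410,::-1];cv2.imwrite("pics/t2.png",cv2.resize(a,None,fx=3.7,fy=3.7,interpolation=cv2.INTER_CUBIC))
E
```

```text
time_s: 2.57
position: [620.1, -131.3, 120.1]
tool_rot: [0.737, 0.674, 0.03, 0.034]
ft_force: [0.4, 0.9, 0.1]
gripper_width: 51.4
finger_force: 0.0
time_s: 3.07
position: [626.3, -131.5, 61.4]
tool_rot: [0.737, 0.675, 0.031, 0.035]
ft_force: [-0.1, 0.7, 0.8]
gripper_width: 51.3
finger_force: 0.0
3.0667 1 {"xyz": [[0.043, -0.026, 0.042]] , "delta_rot": [[0.0009, 0.0004, -0.0003]] }
```

View pics/t2.png

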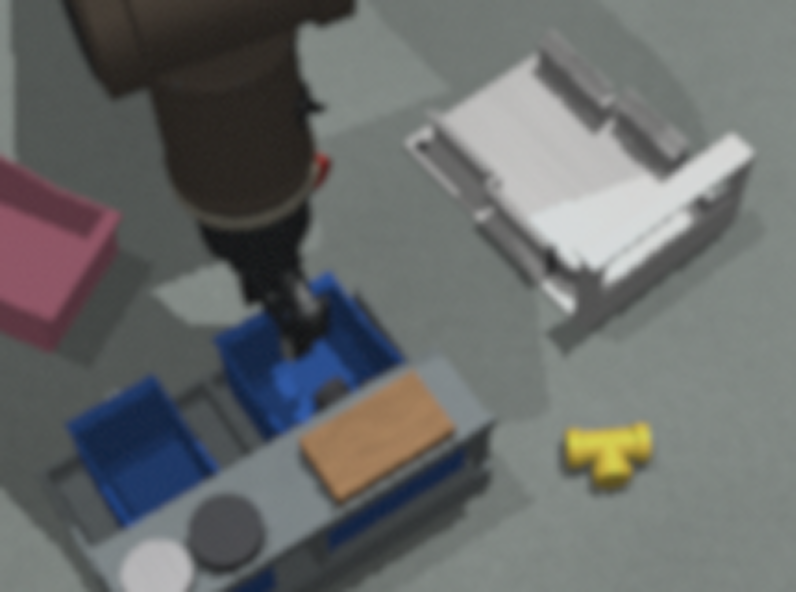

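The inner finger at crop (300,330) is inside the bin, and the gripper straddles the front wall near its middle. I'll apply the small correction and close.

```bash
python3 -m creep '{"xyz":[[0.04,-0.025,0.03],[0.04,-0.025,0.04],[0.04,-0.025,0.04]],"delta_rot":[[0.0009,0.0004,0],[0.0009,0.0004,0],[0.0009,0.0004,0]]}'
python3 -m creep '{"xyz":[[0,0,0],[0,0,0],[0,0,0],[0,0,0],[0,0,0],[0,0,0],[0,0,0],[0,0,0]],"delta_rot":[[0,0,0],[0,0,0],[0,0,0],[0,0,0],[0,0,0],[0,0,0],[0,0,0],[0,0,0]]}' 1
python3 - <<'E'
from h import *
p,T=grip([698,-132.5,44],-.086,0,18)
rows([(p,T)]);print(ctrl.state()['ft_torque'])
E
```

```text
time_s: 3.37
position: [624.3, -126.0, 56.1]
tool_rot: [0.737, 0.675, 0.03, 0.032]
ft_force: [-0.5, -0.7, 0.3]
gripper_width: 51.3
finger_force: 0.0
time_s: 4.03
position: [624.5, -126.4, 56.2]
tool_rot: [0.737, 0.675, 0.03, 0.032]
ft_force: [-1.6, -1.2, 4.7]
gripper_width: 2.1
finger_force: 59.6
4.0333 1 {"xyz": [[0.002, -0.003, 0.001]] , "delta_rot": [[0.0002, 0.0, -0.0003]] }
[-0.11236922  0.28548917 -0.03683868]
```

The grip is good: 59.6 N on the 4 mm wall, on target. Next is the plan for the tip and draw.

```bash
cat >> h.py <<'E'
Y=-.088; C0=np.array([698,-132.5,44.]); D=18
def hp(draw,lift,th,yaw=Y,c0=C0):
    "grip pose with the heel drawn/lifted from its starting place and bin tipped th deg"
    B=R.from_euler('z',yaw);P=R.from_euler('y',th,degrees=True)
    heel=np.asarray(c0)+B.apply([75-draw,0,-40])+[0,0,lift]
    return grip(heel-(B*P).apply([75,0,-40]),yaw,th,D)
E
python3 - <<'E'
from h import *
rows([hp(0,1*f,11*f) for f in(.25,.5,.75,1)])
S=lambda d,l,t:hp(d,l,t)
rows([S(16,1,12),S(32,1.5,13.5),S(48,2,15.3),S(65,3,17)],S(0,1,11))
rows([S(75,6,17),S(88,8,17)],S(65,3,17))
E
```

```text
4.0333 4 {"xyz": [[0.003, 0.024, -0.058], [0.003, 0.054, -0.116], [0.003, 0.087, -0.172], [0.003, 0.123, -0.226]] , "delta_rot": [[0.0078, -0.0, 0.0], [0.0154, -0.0, 0.0], [0.0231, -0.0, 0.0], [0.0307, -0.0, 0.0]] }
4.0333 4 {"xyz": [[-0.0, -0.123, -0.007], [0.0, -0.241, -0.028], [0.0, -0.355, -0.055], [0.0, -0.477, -0.082]] , "delta_rot": [[0.0028, -0.0, 0.0], [0.0069, 0.0, 0.0], [0.0119, 0.0, 0.0], [0.0167, 0.0, 0.0]] }
4.0333 2 {"xyz": [[-0.0, -0.087, -0.007], [-0.0, -0.196, -0.001]] , "delta_rot": [[0.0, 0.0, 0.0], [0.0, 0.0, 0.0]] }
```

```bash
python3 -m creep '{"xyz":[[0,0.012,-0.03],[0,0.024,-0.058],[0,0.04,-0.087],[0,0.054,-0.116],[0,0.07,-0.144],[0,0.087,-0.172],[0,0.105,-0.2],[0,0.123,-0.226]],"delta_rot":[[0.0039,0,0],[0.0078,0,0],[0.0116,0,0],[0.0154,0,0],[0.0193,0,0],[0.0231,0,0],[0.0269,0,0],[0.0307,0,0]]}'
python3 -m creep '{"xyz":[[0,0,0],[0,0,0]],"delta_rot":[[0,0,0],[0,0,0]]}'
python3 - <<'E'
from h import *
import cv2
s=ctrl.state();p,T=hp(0,1,11);print(s['position']-p,(R.from_quat(s['tool_rot']).inv()*T).as_rotvec(degrees=True),s['ft_force'],s['ft_torque'],s['gripper_width'])
a=ctrl.read_camera("scene")[150:310,195:410,::-1];cv2.imwrite("pics/t3.png",cv2.resize(a,None,fx=3.7,fy=3.7,interpolation=cv2.INTER_CUBIC))
E
```

```text
time_s: 4.7
position: [636.3, -127.3, 84.1]
tool_rot: [0.736, 0.674, -0.036, -0.04]
ft_force: [0.8, 0.8, -2.4]
gripper_width: 2.4
finger_force: 58.7
time_s: 4.87
position: [636.7, -127.4, 83.7]
tool_rot: [0.736, 0.675, -0.035, -0.039]
ft_force: [-0.2, -0.8, -2.0]
gripper_width: 2.2
finger_force: 58.9
[-0.09203821 -0.25252363 -0.79474773] [ 4.58629908e-05 -1.58636474e-02  2.43204780e-02] [-0.16255831 -0.77075232 -1.9918114 ] [ 0.0546951  -0.01587687 -0.00455217] 2.151996956640245
```

View pics/t3.png

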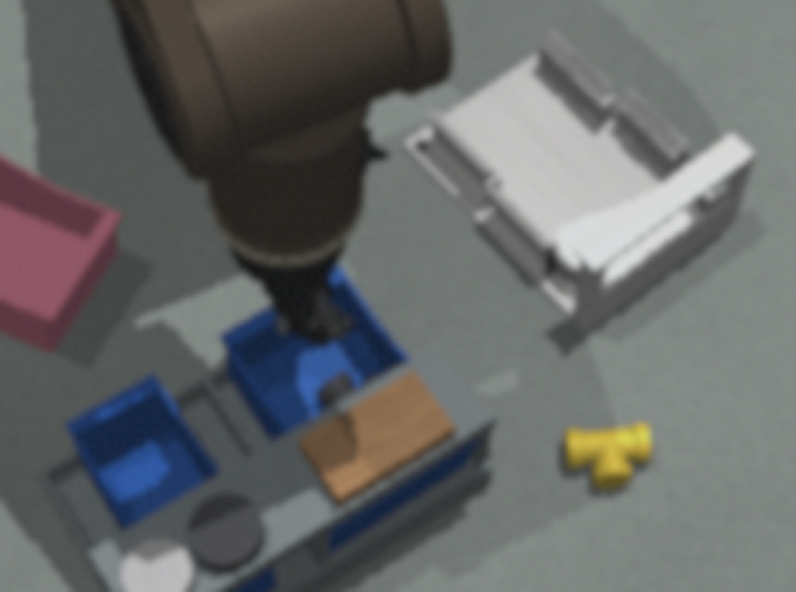

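The bin's front is raised, with the rim now at crop (225,340) to (340,270). The tee is still inside and the forces are tiny, so I'll draw it forward.

```bash
python3 -m creep '{"xyz":[[0,-0.03,-0.003],[0,-0.06,-0.006],[0,-0.09,-0.007],[0,-0.12,-0.009],[0,-0.15,-0.013],[0,-0.18,-0.018],[0,-0.21,-0.024],[0,-0.241,-0.03]],"delta_rot":[[0.0007,0,0],[0.0014,0,0],[0.0021,0,0],[0.0028,0,0],[0.0038,0,0],[0.0048,0,0],[0.0058,0,0],[0.0069,0,0]]}'
python3 - <<'E'
from h import *
s=ctrl.state();p,T=hp(32,1.5,13.5);print(s['position']-p,s['ft_torque'])
rows([hp(48,2,15.3),hp(65,3,17)])
E
```

```text
time_s: 5.58
position: [608.0, -124.9, 91.0]
tool_rot: [0.735, 0.674, -0.05, -0.055]
ft_force: [0.0, 0.4, -3.2]
gripper_width: 2.5
finger_force: 58.8
[-0.45124475 -0.33564525  0.1234428 ] [-0.01618009  0.17365277  0.0415117 ]
5.5833 2 {"xyz": [[0.003, -0.111, -0.021], [0.003, -0.235, -0.043]] , "delta_rot": [[0.0049, -0.0, 0.0], [0.0096, -0.0, 0.0]] }
```

```bash
python3 -m creep '{"xyz":[[0,-0.028,-0.006],[0,-0.056,-0.012],[0,-0.084,-0.017],[0,-0.112,-0.023],[0,-0.142,-0.028],[0,-0.172,-0.034],[0,-0.203,-0.039],[0,-0.235,-0.045]],"delta_rot":[[0.0012,0,0],[0.0024,0,0],[0.0036,0,0],[0.0049,0,0],[0.006,0,0],[0.0072,0,0],[0.0084,0,0],[0.0096,0,0]]}'
python3 -m creep '{"xyz":[[0,-0.03,-0.005],[0,-0.06,-0.008],[0,-0.09,-0.012],[0,-0.12,-0.012],[0,-0.15,-0.012],[0,-0.175,-0.012],[0,-0.2,-0.012],[0,-0.2,-0.012]],"delta_rot":[[0,0,0],[0,0,0],[0,0,0],[0,0,0],[0,0,0],[0,0,0],[0,0,0],[0,0,0]]}'
python3 - <<'E'
from h import *
import cv2
s=ctrl.state();p,T=hp(88,8,17);print(s['position']-p,s['ft_torque'])
a=ctrl.read_camera("scene")[150:310,195:410,::-1];cv2.imwrite("pics/t4.png",cv2.resize(a,None,fx=3.7,fy=3.7,interpolation=cv2.INTER_CUBIC))
E
```

```text
time_s: 6.25
position: [581.1, -122.5, 100.5]
tool_rot: [0.733, 0.672, -0.07, -0.077]
ft_force: [0.4, -0.9, -3.1]
gripper_width: 2.8
finger_force: 58.8
time_s: 6.92
position: [557.7, -120.5, 106.9]
tool_rot: [0.733, 0.672, -0.07, -0.077]
ft_force: [0.2, -0.2, -3.1]
gripper_width: 2.0
finger_force: 58.9
[-0.46073046 -0.31140981  1.56522106] [-0.03070264 -0.04332567 -0.00563411]
```

View pics/t4.png

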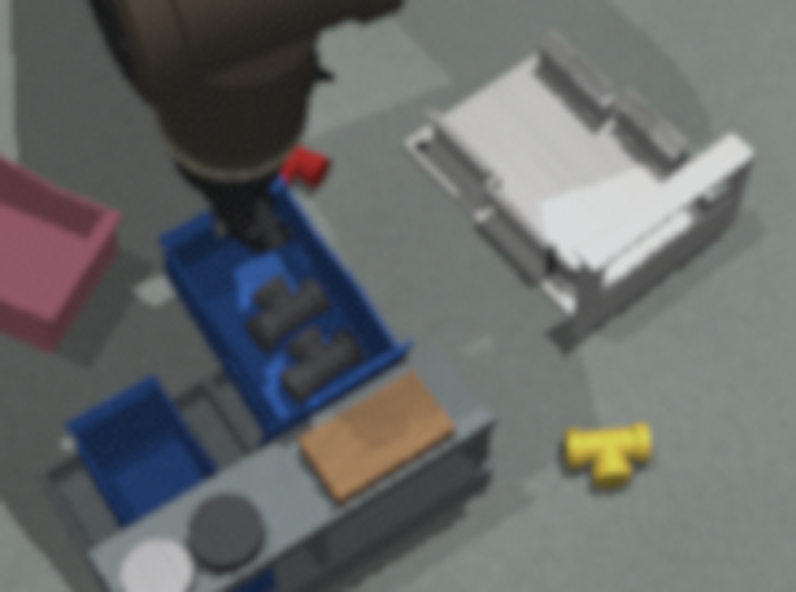

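The bin has cleared the shelf edge: its back plate runs from crop (265,435) to (410,348), and both tees lie inside at (290,310) and (320,365). I'll lift it and plan the transfer.

```bash
cat >> h.py <<'E'
CR=np.array([673.8,139.6]);CY=-.0108
def cb(x,h=0,y=0,yaw=CY,th=0):
    q=w([*CR,CY],[[x,y,44+h]])[0];return grip(q,yaw,th,D)
E
python3 - <<'E'
from h import *
s=ctrl.state();p,T=s['position'],R.from_quat(s['tool_rot'])
A=(p+[0,0,110],T);rows([A])
c=w([*C0[:2],Y],[[-100,0,170]])[0];L=grip(c,Y,0,D)
rows([L],A);print(c)
B=cb(-55,90);print(B[0]); rows([B],L)
E
```

```text
6.9667 1 {"xyz": [[0.0, -0.19, -0.897]] , "delta_rot": [[0.0, 0.0, 0.0]] }
6.9667 1 {"xyz": [[0.003, -0.214, 0.342]] , "delta_rot": [[-0.0471, -0.0, 0.0]] }
[ 598.38695019 -123.71135347  170.        ]
[544.67908813 140.99456007 146.03805302]
6.9667 1 {"xyz": [[2.158, -0.048, 0.297]] , "delta_rot": [[0.0, 0.0011, -0.0122]] }
```

```bash
python3 -m creep '{"xyz":[[0,-0.012,-0.06],[0,-0.03,-0.15],[0,-0.055,-0.27],[0,-0.085,-0.4],[0,-0.115,-0.54],[0,-0.145,-0.68],[0,-0.17,-0.8],[0,-0.19,-0.9]],"delta_rot":[[0,0,0],[0,0,0],[0,0,0],[0,0,0],[0,0,0],[0,0,0],[0,0,0],[0,0,0]]}'
python3 -m creep '{"xyz":[[0,-0.027,0.03],[0,-0.054,0.07],[0,-0.08,0.11],[0,-0.107,0.155],[0,-0.134,0.2],[0,-0.16,0.25],[0,-0.187,0.295],[0,-0.214,0.34]],"delta_rot":[[-0.0059,0,0],[-0.0118,0,0],[-0.0177,0,0],[-0.0236,0,0],[-0.0294,0,0],[-0.0353,0,0],[-0.0412,0,0],[-0.047,0,0]]}'
python3 -m creep '{"xyz":[[0.05,0,0.0],[0.15,0,0],[0.28,0,0],[0.42,0,0],[0.56,0,0],[0.7,0,0],[0.83,0,0],[0.95,0,0]],"delta_rot":[[0,0,0],[0,0,-0.001],[0,0,-0.002],[0,0,-0.003],[0,0,-0.004],[0,0,-0.005],[0,0,-0.006],[0,0,-0.006]]}'
python3 - <<'E'
from h import *
rows([cb(-55,90)])
E
```

```text
time_s: 7.63
position: [558.9, -120.7, 219.5]
tool_rot: [0.734, 0.672, -0.07, -0.076]
ft_force: [0.9, -0.6, -2.6]
gripper_width: 2.4
finger_force: 58.8
time_s: 8.3
position: [524.8, -117.6, 183.1]
tool_rot: [0.737, 0.675, 0.03, 0.033]
ft_force: [-0.1, -0.0, -3.3]
gripper_width: 1.9
finger_force: 58.9
time_s: 8.97
position: [535.9, -2.1, 183.3]
tool_rot: [0.723, 0.689, 0.029, 0.032]
ft_force: [-0.3, -0.2, -4.1]
gripper_width: 2.6
finger_force: 59.1
8.9667 1 {"xyz": [[1.196, -0.012, 0.307]] , "delta_rot": [[-0.0001, 0.001, -0.006]] }
```

```bash
python3 -m creep '{"xyz":[[0.14,0,0.03],[0.28,0,0.07],[0.42,-0.005,0.1],[0.56,-0.005,0.14],[0.7,-0.01,0.17],[0.83,-0.01,0.21],[0.93,-0.01,0.25],[0.98,-0.01,0.29]],"delta_rot":[[0,0,-0.001],[0,0,-0.002],[0,0,-0.003],[0,0.001,-0.004],[0,0.001,-0.005],[0,0.001,-0.006],[0,0.001,-0.006],[0,0.001,-0.006]]}'
python3 - <<'E'
from h import *
rows([cb(-55,90)])
E
```

```text
time_s: 9.63
position: [543.5, 115.7, 147.8]
tool_rot: [0.71, 0.703, 0.031, 0.031]
ft_force: [-1.1, 0.3, -3.7]
gripper_width: 2.8
finger_force: 59.1
9.6333 1 {"xyz": [[0.211, 0.007, 0.015]] , "delta_rot": [[-0.0001, -0.0, 0.0]] }
```

```bash
python3 -m creep '{"xyz":[[0.1,0.003,0],[0.17,0.005,0],[0.2,0.007,0.01],[0.211,0.007,0.015],[0.211,0.007,0.015],[0.211,0.007,0.015]],"delta_rot":[[0,0,0],[0,0,0],[0,0,0],[0,0,0],[0,0,0],[0,0,0]]}'
python3 - <<'E'
from h import *
import cv2
rows([cb(-55,60)])
for n,(r0,r1,c0,c1) in dict(top=(140,250,215,325),scene=(120,230,290,420)).items():
  a=ctrl.read_camera(n)[r0:r1,c0:c1,::-1];b=cv2.resize(a,None,fx=5,fy=5,interpolation=cv2.INTER_CUBIC);cv2.imwrite(f"pics/e_{n}.png",b)
E
```

```text
time_s: 10.13
position: [543.9, 138.2, 145.9]
tool_rot: [0.711, 0.702, 0.03, 0.031]
ft_force: [-0.3, 0.4, -4.8]
gripper_width: 2.6
finger_force: 59.1
10.1333 1 {"xyz": [[0.023, -0.015, 0.248]] , "delta_rot": [[-0.0001, 0.0, -0.0002]] }
```

View pics/e_top.png

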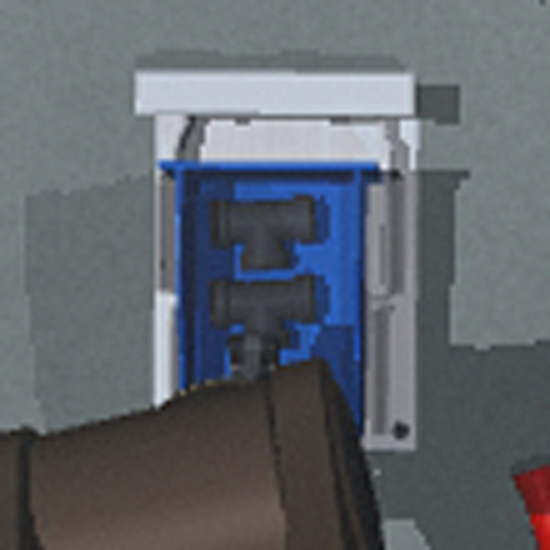

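View pics/e_scene.png

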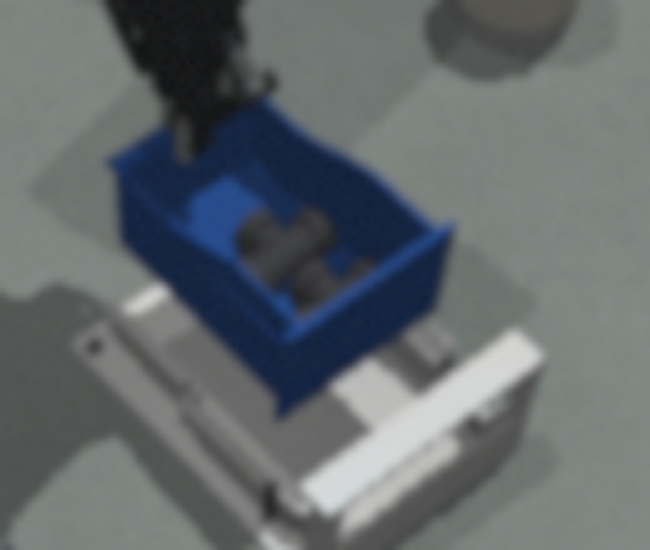

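In the top view the bin hangs over the cradle with its back plate top edge from (160,162) to (390,165), square to the guides and with both tees inside. In the scene view the plate's top corners are at (455,225) and (290,338), and its bottom corner is at (278,413). I'll compare these with the predicted pose.

Run:
```python
from h import *
s=ctrl.state();p=s['position'];T=R.from_quat(s['tool_rot'])
# bin frame from tool: lean 5 => bin rot
B=T*tool(0,5).inv()
c=p-T.apply([0,0,D-8])-B.apply([-75,0,22]);print("centre",c,B.as_euler('zyx',degrees=True))
M=np.array([[75,59,40],[75,-59,40],[75,-59,-40]])
obs_s=np.array([[455,225],[290,338],[278,413]])/5+[290,120]-.4
obs_t=np.array([[160,162],[390,166]])/5+[215,140]-.4
print((proj("scene",c+B.apply(M))-obs_s).round(1).tolist(),(proj("top",c+B.apply(M[:2]))-obs_t).round(1).tolist())
f=lambda q:np.r_[(proj("scene",q[:3]*100+R.from_euler('zyx',q[3:]).apply(M))-obs_s).ravel(),(proj("top",q[:3]*100+R.from_euler('zyx',q[3:]).apply(M[:2]))-obs_t).ravel()]
r=least_squares(f,np.r_[c/100,0,0,0]);print(r.x[:3]*100,np.degrees(r.x[3:]),r.fun.round(1))
# cradle guide centre check from top: cradle lip corners in this picture
o=np.array([[135,115],[415,115]])/5+[215,140]-.4
print((proj("top",w([*CR,CY],[[55,80,92],[55,-80,92]]))-o).round(1).tolist())
```

```text
centre [618.07015525 137.09583311 133.78903803] [-0.73008499  0.03612435 -0.00217219]
[[-0.2, -0.4], [-0.8, 0.3], [-0.5, 2.1]] [[-0.6, -0.3], [-3.0, -0.8]]
[616.98604907 137.36933224 140.49534714] [-1.39636831  2.27058612  2.83151976] [-0.3 -1.1 -1.5  0.5 -0.9  0.8 -0.  -1.  -2.2 -0.7]
[[-0.0, -0.7], [-0.4, -0.3]]
```

The prediction matches the images to within about a pixel. I'll shift 3 mm in y and lower.

```bash
python3 -m creep '{"xyz":[[0.01,-0.004,0.06],[0.02,-0.008,0.12],[0.023,-0.012,0.18],[0.023,-0.015,0.25],[0.023,-0.015,0.25]],"delta_rot":[[0,0,0],[0,0,0],[0,0,0],[0,0,0],[0,0,0]]}'
python3 - <<'E'
from h import *
rows([cb(-55,45),cb(-55,12),cb(-55,3)])
E
```

```text
time_s: 10.65
position: [543.7, 141.0, 113.6]
tool_rot: [0.711, 0.702, 0.029, 0.03]
ft_force: [-1.3, 0.2, -3.3]
gripper_width: 2.5
finger_force: 59.1
10.65 3 {"xyz": [[0.0, -0.001, 0.105], [0.0, -0.024, 0.379], [0.0, -0.03, 0.454]] , "delta_rot": [[-0.0005, 0.0001, -0.0002], [-0.0005, 0.0001, -0.0002], [-0.0005, 0.0001, -0.0002]] }
```

```bash
python3 -m creep '{"xyz":[[0,-0.003,0.06],[0,-0.007,0.13],[0,-0.012,0.2],[0,-0.016,0.27],[0,-0.02,0.33],[0,-0.023,0.38],[0,-0.027,0.42],[0,-0.03,0.45]],"delta_rot":[[0,0,0],[0,0,0],[0,0,0],[0,0,0],[0,0,0],[0,0,0],[0,0,0],[0,0,0]]}'
python3 -m creep '{"xyz":[[0,0,0],[0,0,0]],"delta_rot":[[0,0,0],[0,0,0]]}'
python3 - <<'E'
from h import *
print(ctrl.state()['ft_torque'])
rows([cb(-55,0)])
E
```

```text
time_s: 11.32
position: [545.7, 141.2, 60.9]
tool_rot: [0.711, 0.702, 0.03, 0.031]
ft_force: [-0.0, -0.2, -2.7]
gripper_width: 2.4
finger_force: 59.1
time_s: 11.48
position: [545.9, 141.3, 61.5]
tool_rot: [0.711, 0.702, 0.03, 0.031]
ft_force: [0.3, -0.3, -2.4]
gripper_width: 2.3
finger_force: 59.1
[ 0.03418565  0.39506896 -0.02485653]
11.4833 1 {"xyz": [[-0.002, -0.014, 0.045]] , "delta_rot": [[-0.0001, 0.0, -0.0002]] }
```

```bash
python3 -m creep '{"xyz":[[0,-0.004,0.01],[0,-0.008,0.02],[0,-0.012,0.03],[0,-0.014,0.04],[0,-0.014,0.045],[0,-0.014,0.045],[0,-0.014,0.045]],"delta_rot":[[0,0,0],[0,0,0],[0,0,0],[0,0,0],[0,0,0],[0,0,0],[0,0,0]]}'
python3 - <<'E'
from h import *
print(ctrl.state()['ft_torque'])
rows([cb(-55,0),cb(-40,0),cb(0,0)])
E
```

```text
time_s: 12.07
position: [544.6, 141.2, 56.2]
tool_rot: [0.711, 0.702, 0.03, 0.031]
ft_force: [-1.9, -1.0, 1.5]
gripper_width: 2.5
finger_force: 59.4
[ 0.00327554  0.4310993  -0.03944487]
12.0667 3 {"xyz": [[-0.002, 0.0, 0.001], [-0.002, 0.125, 0.012], [-0.001, 0.457, 0.041]] , "delta_rot": [[-0.0001, 0.0, -0.0002], [-0.0001, 0.0, -0.0002], [-0.0001, 0.0, -0.0002]] }
```

The bin is standing on the floor of the cradle. I'll slide it most of the way in.

```bash
python3 -m creep '{"xyz":[[0,0.035,0.003],[0,0.07,0.006],[0,0.105,0.009],[0,0.14,0.012],[0,0.175,0.015],[0,0.21,0.018],[0,0.24,0.021],[0,0.26,0.023]],"delta_rot":[[0,0,0],[0,0,0],[0,0,0],[0,0,0],[0,0,0],[0,0,0],[0,0,0],[0,0,0]]}'
python3 - <<'E'
from h import *
print(ctrl.state()['ft_torque'])
rows([cb(-15,0),cb(-5,0),cb(0,0),cb(2,0)])
E
```

```text
time_s: 12.73
position: [576.0, 140.8, 56.1]
tool_rot: [0.711, 0.702, 0.03, 0.031]
ft_force: [-11.6, 1.8, 14.2]
gripper_width: 2.3
finger_force: 61.7
[0.22577169 1.68635112 0.08551762]
12.7333 4 {"xyz": [[-0.001, 0.072, 0.007], [-0.001, 0.155, 0.014], [-0.001, 0.197, 0.018], [-0.001, 0.214, 0.019]] , "delta_rot": [[-0.0002, 0.0, -0.0002], [-0.0002, 0.0, -0.0002], [-0.0002, 0.0, -0.0002], [-0.0002, 0.0, -0.0002]] }
```

```bash
python3 -m creep '{"xyz":[[0,0.01,-0.009],[0,0.03,-0.007],[0,0.05,-0.006],[0,0.07,-0.004]],"delta_rot":[[0,0,0],[0,0,0],[0,0,0],[0,0,0]]}'
python3 -m creep '{"xyz":[[0,0.02,0.002],[0,0.035,0.003],[0,0.05,0.005],[0,0.065,0.006]],"delta_rot":[[0,0,0],[0,0,0],[0,0,0],[0,0,0]]}'
python3 - <<'E'
from h import *
print(ctrl.state()['ft_torque'])
rows([cb(-5,0),cb(0,0),cb(2,0)])
E
```

```text
time_s: 13.07
position: [584.4, 140.7, 57.0]
tool_rot: [0.711, 0.702, 0.03, 0.031]
ft_force: [-3.1, 0.5, -2.7]
gripper_width: 2.7
finger_force: 59.2
time_s: 13.4
position: [592.3, 140.6, 57.1]
tool_rot: [0.711, 0.702, 0.03, 0.031]
ft_force: [-1.2, 0.0, -2.9]
gripper_width: 2.6
finger_force: 59.1
[0.03127923 0.64899866 0.06238927]
13.4 3 {"xyz": [[-0.001, 0.019, 0.01], [-0.001, 0.061, 0.014], [-0.001, 0.077, 0.015]] , "delta_rot": [[-0.0001, 0.0, -0.0002], [-0.0001, 0.0, -0.0002], [-0.0001, 0.0, -0.0002]] }
```

```bash
python3 -m creep '{"xyz":[[0,0.008,0.007],[0,0.016,0.007],[0,0.024,0.008],[0,0.032,0.009]],"delta_rot":[[0,0,0],[0,0,0],[0,0,0],[0,0,0]]}'
python3 -m creep '{"xyz":[[0,0.008,0.001],[0,0.016,0.001],[0,0.024,0.002],[0,0.03,0.002]],"delta_rot":[[0,0,0],[0,0,0],[0,0,0],[0,0,0]]}'
python3 - <<'E'
from h import *
print(ctrl.state()['ft_torque'])
rows([cb(0,0),cb(2,0)])
E
```

```text
time_s: 13.73
position: [596.3, 140.6, 56.5]
tool_rot: [0.711, 0.702, 0.031, 0.031]
ft_force: [-0.1, 0.2, -2.4]
gripper_width: 2.5
finger_force: 59.1
time_s: 14.07
position: [599.3, 140.6, 56.4]
tool_rot: [0.711, 0.702, 0.03, 0.03]
ft_force: [-5.5, 2.5, -0.7]
gripper_width: 2.5
finger_force: 59.4
[0.36891401 1.16655544 0.05590641]
14.0667 2 {"xyz": [[-0.001, 0.003, 0.003], [-0.001, 0.02, 0.005]] , "delta_rot": [[-0.0003, 0.0, -0.0002], [-0.0003, 0.0, -0.0002]] }
```

Run:
```python
from h import *
import cv2
a=ctrl.read_camera("top")[145:215,225:315,::-1];b=cv2.resize(a,None,fx=5,fy=5,interpolation=cv2.INTER_CUBIC)
a=ctrl.read_camera("scene")[150:235,320:410,::-1];c=cv2.resize(a,None,fx=4.12,fy=4.12,interpolation=cv2.INTER_CUBIC)[:350]
cv2.imwrite("pics/h1.png",np.hstack([b[:350],c])[:,:800]);print(b.shape,c.shape)
```

```text
(350, 450, 3) (350, 371, 3)
```

View pics/h1.png

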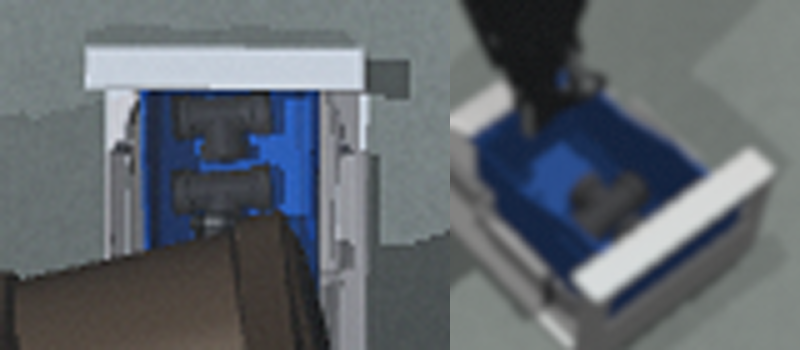

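The bin is under the hold-down lip with both tees inside, but the catches can't be made out clearly here. I'll finish by force, in small steps.

```bash
python3 -m creep '{"xyz":[[0,0.007,0],[0,0.007,0]],"delta_rot":[[0,0,0],[0,0,0]]}' | egrep 'pos|ft'
python3 -m creep '{"xyz":[[0,0.007,0],[0,0.007,0]],"delta_rot":[[0,0,0],[0,0,0]]}'| egrep 'pos|ft'
python3 -m creep '{"xyz":[[0,0.007,0],[0,0.007,0]],"delta_rot":[[0,0,0],[0,0,0]]}'| egrep 'pos|ft'
```

```text
position: [599.3, 140.6, 56.2]
ft_force: [-7.3, 2.5, -1.2]
position: [599.3, 140.6, 56.2]
ft_force: [-11.7, 4.2, 3.1]
position: [599.4, 140.6, 56.2]
ft_force: [-16.4, 4.9, 6.9]
```

```bash
python3 -m creep '{"xyz":[[0,0.01,-0.002],[0,0.01,-0.004]],"delta_rot":[[0,0,0],[0,0,0]]}' | egrep 'pos|ft'
python3 -m creep '{"xyz":[[0,0.01,-0.002],[0,0.01,-0.003]],"delta_rot":[[0,0,0],[0,0,0]]}'| egrep 'pos|ft'
python3 -m creep '{"xyz":[[0,0.01,0],[0,0.01,0]],"delta_rot":[[0,0,0],[0,0,0]]}'| egrep 'pos|ft'
python3 - <<'E'
from h import *
print(ctrl.state()['ft_torque'], ctrl.state()['tool_rot'])
import cv2
# catch-region grey differences: top view before vs now
n=ctrl.read_camera("top").astype(int);o=cv2.imread("pics/top0.png")[:,:,::-1].astype(int)
for nm,c0,c1 in(("L",246,258),("R",286,300)):
  print(nm);print("was",o[160:178:2,c0:c1].mean(2).astype(int).tolist());print("now",n[160:178:2,c0:c1].mean(2).astype(int).tolist())
E
```

```text
position: [599.4, 140.6, 56.3]
ft_force: [-19.3, 6.7, 2.3]
position: [599.4, 140.6, 56.3]
ft_force: [-23.7, 9.2, 2.9]
position: [599.4, 140.6, 56.2]
ft_force: [-31.0, 11.0, 7.0]
[1.72414791 4.79138893 0.20490771] [0.71090833 0.70227605 0.02598761 0.02724592]
L
was [[189, 190, 190, 191, 190, 191, 190, 192, 189, 192, 190, 191], [157, 160, 160, 158, 159, 160, 156, 153, 157, 158, 155, 158], [168, 194, 191, 189, 193, 187, 146, 61, 130, 123, 129, 199], [170, 193, 192, 191, 187, 142, 56, 114, 126, 119, 194, 193], [171, 192, 192, 189, 181, 53, 94, 131, 123, 128, 194, 190], [172, 192, 192, 188, 115, 89, 131, 125, 123, 195, 192, 190], [173, 193, 183, 185, 118, 94, 129, 128, 122, 194, 190, 190], [170, 159, 68, 72, 64, 94, 130, 124, 122, 195, 190, 190], [155, 114, 118, 118, 140, 95, 132, 126, 122, 195, 191, 192]]
now [[207, 206, 207, 208, 208, 206, 208, 206, 207, 208, 207, 208], [173, 174, 173, 173, 172, 171, 170, 173, 172, 171, 171, 173], [185, 202, 198, 201, 204, 190, 140, 92, 58, 42, 45, 50], [185, 202, 199, 204, 197, 137, 56, 99, 57, 49, 47, 53], [185, 206, 200, 205, 172, 52, 103, 104, 53, 4
[... 812 characters left out ...]
 [189, 189, 191, 191, 192, 192, 162, 117, 147, 148, 136, 129, 101, 75]]
now [[205, 206, 208, 207, 207, 207, 207, 206, 207, 209, 210, 174, 67, 81], [208, 209, 206, 206, 205, 204, 206, 203, 204, 205, 207, 173, 71, 80], [84, 72, 62, 144, 111, 126, 138, 137, 137, 135, 136, 221, 183, 129], [102, 76, 60, 146, 141, 113, 126, 138, 136, 138, 131, 215, 177, 122], [103, 73, 60, 143, 142, 106, 118, 139, 137, 137, 136, 215, 176, 123], [102, 73, 59, 143, 143, 108, 113, 84, 140, 138, 135, 218, 135, 118], [104, 71, 61, 145, 140, 142, 115, 130, 140, 139, 134, 219, 138, 120], [102, 73, 62, 145, 142, 142, 102, 72, 70, 136, 139, 213, 136, 123], [94, 65, 61, 146, 144, 143, 104, 126, 159, 160, 144, 137, 108, 74]]
```

The pixels show the left catch back in its starting place, with its dark edge in the same columns. The right catch is still about 2 px outward, so the bin's left corner is at the stop and the right side lags slightly. I'll ease the push and yaw the right side in.

```bash
cat >> h.py <<'E'
def chk():
    s=ctrl.state();n=ctrl.read_camera("top").astype(int)
    print(s['time_s'].__round__(2),s['position'].round(1),s['ft_force'].round(1),s['ft_torque'].round(2),"yaw",(R.from_quat(s['tool_rot'])*tool(0,5).inv()).as_euler('zyx',degrees=True).round(2))
    for r in(164,166,168,170):print("L",n[r,246:258].mean(1).astype(int).tolist(),"R",n[r,286:300].mean(1).astype(int).tolist())
E
python3 -m creep '{"xyz":[[0,-0.01,0],[-0.003,-0.02,0],[-0.006,-0.02,0],[-0.008,-0.02,0]],"delta_rot":[[0,0,0],[0,0,-0.002],[0,0,-0.003],[0,0,-0.004]]}' | egrep 'pos|ft'
python3 -c 'from h import *;chk()'
python3 -m creep '{"xyz":[[0,0.008,0],[0,0.016,0],[0,0.02,0],[0,0.02,0]],"delta_rot":[[0,0,0],[0,0,0],[0,0,0],[0,0,0]]}' | egrep 'pos|ft'
python3 -c 'from h import *;chk()'
```

```text
position: [599.0, 139.5, 56.5]
ft_force: [-21.0, 5.4, 3.3]
15.55 [599.  139.5  56.5] [-21.    5.4   3.3] [ 0.96  3.41 -0.44] yaw [ 0.72  0.47 -0.17]
L [184, 201, 198, 202, 205, 201, 143, 81, 73, 46, 43, 71] R [87, 70, 71, 144, 114, 128, 139, 138, 134, 137, 136, 219, 182, 130]
L [184, 203, 200, 203, 195, 136, 56, 100, 75, 47, 46, 72] R [101, 71, 72, 144, 141, 113, 125, 138, 137, 138, 132, 217, 176, 124]
L [186, 204, 198, 208, 173, 49, 99, 108, 67, 44, 48, 71] R [102, 74, 69, 145, 141, 106, 117, 141, 139, 137, 133, 214, 177, 122]
L [185, 206, 200, 191, 108, 91, 114, 106, 72, 45, 43, 55] R [102, 71, 69, 144, 144, 108, 118, 84, 143, 136, 133, 216, 138, 117]
position: [599.0, 139.4, 56.2]
ft_force: [-32.2, 7.2, 9.9]
15.93 [599.  139.4  56.2] [-32.2   7.2   9.9] [ 1.24  5.13 -0.49] yaw [ 0.7   0.72 -0.2 ]
L [181, 202, 198, 200, 203, 191, 143, 81, 74, 47, 44, 73] R [84, 72, 67, 145, 113, 126, 140, 138, 133, 136, 135, 220, 181, 130]
L [183, 203, 199, 205, 197, 136, 54, 104, 75, 46, 49, 74] R [103, 73, 68, 144, 143, 112, 126, 139, 137, 135, 133, 216, 176, 122]
L [188, 204, 198, 207, 171, 53, 102, 103, 70, 44, 45, 71] R [101, 71, 66, 146, 141, 108, 117, 140, 137, 137, 133, 214, 176, 122]
L [185, 204, 200, 192, 109, 91, 117, 107, 71, 43, 46, 55] R [102, 72, 65, 143, 141, 110, 115, 85, 140, 138, 133, 215, 136, 116]
```

The force is firm against the stop, but the right catch is ambiguous because the bin's shadow falls there. I'll relax the push, let go and rise, then check both sides in the images numerically.

```bash
python3 -m creep '{"xyz":[[0,-0.015,0],[0,-0.03,0],[0,-0.042,0],[0,-0.042,0]],"delta_rot":[[0,0,0],[0,0,0],[0,0,0],[0,0,0]]}' | egrep 'pos|ft'
python3 -m creep '{"xyz":[[0,0,0],[0,0,0],[0,0,0],[0,0,0]],"delta_rot":[[0,0,0],[0,0,0],[0,0,0],[0,0,0]]}' 0.3 | egrep 'pos|ft|wid'
python3 -m creep '{"xyz":[[0,0,-0.1],[0,0,-0.3],[0,0,-0.6],[0,0,-0.9],[0,0,-0.9]],"delta_rot":[[0,0,0],[0,0,0],[0,0,0],[0,0,0],[0,0,0]]}' | egrep 'pos|ft'
python3 -m creep '{"xyz":[[0,-0.3,0],[0,-0.6,0],[0,-0.9,0],[0,-0.9,0]],"delta_rot":[[0,0,0],[0,0,0],[0,0,0],[0,0,0]]}' | egrep 'pos|ft'
python3 - <<'E'
from h import *
chk()
import cv2
cv2.imwrite("pics/rel_s.png",ctrl.read_camera("scene")[:,:,::-1]);cv2.imwrite("pics/rel_t.png",ctrl.read_camera("top")[:,:,::-1])
P=lambda s,a:np.array([[24.5+d*np.cos(a),s*(64.5+d*np.sin(a)),34] for d in(0,15,30)])
for n in("top","scene"):
  for s in(1,-1):
    for a in(0,.15): print(n,s,a,proj(n,w([*CR,CY],P(s,a))).round(1).tolist())
  print("rim",proj(n,w([*CR,CY],[[-84,49.5,66],[-84,-49.5,66],[-88,0,66]])).round(1).tolist())
t=cv2.imread("pics/rel_t.png")
print("blue cols 262..282, front edge:")
for cc in(256,260,264,278,282,286): print(cc,t[208:226,cc].tolist())
E
```

```text
position: [598.9, 139.4, 57.0]
ft_force: [-8.9, 0.9, -1.3]
position: [601.3, 139.6, 57.7]
ft_force: [0.1, -0.1, 0.4]
gripper_width: 30.2
position: [594.2, 140.3, 172.4]
ft_force: [2.9, 0.8, 0.5]
position: [476.1, 137.3, 155.2]
ft_force: [-0.6, -0.4, -1.7]
17.4 [476.1 137.3 155.2] [-0.6 -0.4 -1.7] [ 0.04  0.05 -0.03] yaw [ 0.76  0.39 -0.2 ]
L [177, 200, 197, 197, 201, 195, 152, 75, 72, 44, 46, 75] R [78, 69, 65, 137, 107, 122, 133, 132, 129, 131, 130, 209, 173, 123]
L [176, 199, 197, 200, 193, 148, 57, 94, 71, 46, 47, 79] R [100, 74, 66, 137, 135, 108, 121, 132, 129, 131, 128, 205, 170, 118]
L [179, 199, 198, 193, 187, 50, 99, 109, 73, 48, 46, 76] R [98, 69, 67, 138, 134, 103, 113, 132, 132, 130, 127, 204, 166, 115]
L [177, 200, 201, 190, 116, 90, 138, 104, 73, 45, 46, 75] R [99, 70, 63, 139, 135, 102, 112, 82, 134, 132, 128, 206, 130, 113]
top 1 0 [[249.5, 174.3], [249.5, 169.3], [249.6, 164.3]]
top 1 0.15 [[249.5, 174.3], [248.8, 169.4], [248.1, 164.4]]
top -1 0 [[292.6, 174.6], [292.6, 169.6], [292.6, 164.6]]
top -1 0.15 [[292.6, 174.6], [293.4, 169.6], [294.1, 164.7]]
rim [[252.8,
[... 1488 characters left out ...]
, 185], [207, 195, 187], [207, 197, 186], [207, 197, 189], [208, 195, 187], [206, 195, 187]]
282 [[146, 78, 42], [179, 94, 45], [177, 92, 46], [187, 127, 97], [208, 203, 194], [208, 199, 190], [206, 194, 187], [209, 198, 189], [207, 194, 186], [208, 196, 187], [206, 194, 186], [205, 196, 187], [207, 195, 188], [206, 195, 187], [207, 197, 187], [206, 196, 187], [207, 196, 187], [207, 197, 186]]
286 [[183, 94, 47], [178, 90, 42], [177, 89, 44], [188, 127, 97], [209, 201, 195], [209, 197, 189], [207, 196, 187], [208, 196, 188], [206, 195, 186], [207, 194, 185], [206, 195, 186], [206, 195, 186], [209, 198, 189], [207, 197, 187], [206, 196, 187], [207, 195, 188], [207, 196, 187], [207, 197, 186]]
```

Both catch tops are in the same pixels as at the start, only shaded now on the right, so both are sprung in. The front edge is level across at row 211, which means no yaw. With 30 N against a firm stop, the bin is home. I'll hand in.

```bash
python3 -c 'from cell import ctrl;print(ctrl.close_job())'
```

```text
the job is handed in; nothing more can be done
None
```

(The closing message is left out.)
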